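Rack the washed cheese board and count it

TASK

Take the washed cheese board that leans in the draining stand and slide it down into the one empty slot of the drying rack until it stands fully home, lowering it all the way rather than letting it drop. Then count it: push the lever of the tally counter down to its stop and let it spring back. Do not disturb the boards already in the rack or the two small cheeses standing on the bench.

Things in the scene. Friction and masses are not known exactly. Their poses are not given: they have to be found in the camera images.
- board: The washed board to be racked: flat beech slab 200 mm wide, 140 high, 12 thick, 0.18 to 0.3 kg, the same either way round. Stands on a long edge in the draining stand, leaning back about 0.26 rad on its wire. Origin: centre of its lower long edge; x along the width, y across the thickness, z up its height (upper edge 140 mm along z).
- stand: The draining stand, fixed: steel drip tray 230 x 105 mm, a lip 16 mm high before the board's foot, and a wire back rest 8 mm thick that touches the board's back 85 mm up; above that both faces are free for fingers. Origin: centre of the underside; x along the board's width; the board leans towards +y.
- rack: The drying rack, fixed: steel frame, two white slotted cheeks, 230 (x) x 174 (y) x 110 mm high. Holds boards on edge along its x in four slots 45 mm apart along y; three are taken. Board ends go in grooves 15 mm wide, 12 deep, bottoms 208 mm apart; rib tops are rounded, grooves straight below 95 mm. Boards rest 20 mm above the table: home, the board's top is at 160. Origin: under its centre.
- free_slot (a point): The centre of the floor of the rack's one empty slot (22.5 mm from the rack's middle towards its +y, 20 mm above the table), where the middle of the board's lower edge comes to rest. Axes as the rack's: x along the slot, y across it, z up. There is 33 mm of free air between this board and each neighbour.
- board_b: A racked cheese board like the first, 200 x 140 x 12 mm. Its origin is the centre of its lower long edge; x along the 200 mm width, y across the thickness, z up along the height. Stands upright in a slot of the rack; not to be disturbed.
- board_c: A lower racked cheese board, 200 x 120 x 12 mm. Its origin is the centre of its lower long edge; x along the 200 mm width, y across the thickness, z up along the height. Stands upright in a slot of the rack; not to be disturbed.
- board_d: A racked cheese board like the first, 200 x 140 x 12 mm. Its origin is the centre of its lower long edge; x along the 200 mm width, y across the thickness, z up along the height. Stands upright in a slot of the rack; not to be disturbed.
- tally: The lever tally counter, fixed: aluminium housing 46 x 70 x 46 mm with four number wheels in its top, on a steel bench bracket; 132 mm high in all. Origin: centre of its foot on the table, x and y level, z up. The lever is on its -y side and points towards its -x; a small wing knob (reset, not used) is on its +y side.
- lever_hinge (a point): The lever's pivot, on the tally's -y side, 46 mm from its middle and 105 mm above the table. The axis is level, along the tally's y.
- lever_knob (a point): Centre of the black ball, 20 mm across, at the end of the lever, 80 mm from the pivot. At rest it is 150 mm above the table (66 mm out from the pivot towards the tally's -x, 45 mm above it); at the stop 89 mm above the table (78 mm out, 16 mm below the pivot).
- tally_lever (a joint): Angle of the sprung lever (rad): 0 at rest, where the lever points 0.6 rad above the level; grows as the ball is pushed down in an arc, to the stop at 0.8. A spring returns it to 0; the ball takes about 2 N to start and 6 N at the stop.
- truckle_a: A small cheese (upright cylinder, 84 mm across, 90 mm high, 0.55 kg) standing beyond the tally. Origin: centre of its underside. Not to be disturbed.
- truckle_b: A smaller cheese (upright cylinder, 72 mm across, 75 mm high, 0.35 kg) standing on the robot's side of the tally. Origin: centre of its underside. Not to be disturbed.

How it is judged (in metres and radians):
On the way, in this order (a step that is already met when the one before it is completed fails the run):
1. the board stands fully home in the empty slot of the rack and is let go (z of board in the frame of free_slot between -0.005 and 0.005 m and horizontal distance between board and free_slot below 0.006 m and angle between board's own z axis and vertical below 0.05 rad and angle between the x axis of board and the x axis of rack, either way round below 0.05 rad and contact force between the fingers and board below 0.05 N), for 0.3 s.
2. the tally's lever is pushed down to its stop (past 0.74 of 0.80 rad) (value of joint tally_lever above 0.74 rad).
3. the lever has sprung back to rest (value of joint tally_lever below 0.08 rad), for 0.2 s.
At the end, for the whole second after the job is handed in: The board is at rest and let go in the empty slot: lower edge within 5 mm of the floor, middle within 6 mm of the slot's, 0.05 rad of upright and of the slot's line; the lever is back (below 0.08 rad); the other boards are within 12 mm, the two cheeses within 20 mm of where they stood (all of step 1 and linear speed of board below 0.02 m/s and value of joint tally_lever below 0.08 rad and distance of each of board_b, board_c, board_d from where it was at the start of the episode below 0.012 m and distance of each of truckle_a, truckle_b from where it was at the start of the episode below 0.02 m); the robot touches nothing.
It fails at once if the board is dropped into the slot (faster than 0.5 m/s with its lower edge below the rib tops) (z of board in the frame of free_slot below 0.085 m and horizontal distance between board and free_slot below 0.04 m and linear speed of board above 0.5 m/s).
It fails at once if a board already in the rack is shifted by more than 12 mm (distance of any of board_b, board_c, board_d from where it was at the start of the episode above 0.012 m).
It fails at once if one of the two small cheeses is shifted by more than 20 mm or tipped (distance of any of truckle_a, truckle_b from where it was at the start of the episode above 0.02 m or angle between any of truckle_a, truckle_b's own z axis and vertical above 0.3 rad).
It also fails if it takes over 64 s, if anything falls off the work surface, if the arm or the gripper's body presses on something with over 40 N, if the wrist force passes 120 N, or if a joint passes its speed limit or range.

ROBOT

A 6-joint arm with a two-finger parallel gripper is mounted at the origin on the work surface. World frame = base frame: x ahead of the robot, y to its left, z up, the work surface at z = 0. Lengths are in m, angles in degrees, forces in N, time in s.
With the tool pointing down it reaches from about 0.3 to 0.75 m from the base axis. Payload 8.5 kg.
Tool frame: the origin (TCP) lies on the centre line of the jaws, within the pads' length; the fingertips stand 25 mm ahead of it and the grasp point (between the pads) lies 6 mm ahead of it; z points along the fingers, y is the line along which they close (so a half turn about z gives the same grasp; the last joint's range is limited). The gripper opens to 85 mm and grips with 20 to 120 N. Pads are 22 mm wide; open, the fingers measure 114 mm over their backs; the gripper's body (76 mm by 85 mm) begins 54 mm behind the grasp point. The pads swing forward as they close: fully open they stand 13 mm farther back than shut.
Start: joints at [-76.163, 21.807, 74.336, -0, 83.858, -12.336], TCP at [0.243, -0.494, 0.256] pointing down, gripper open.
Joint ranges: [-178.18, 178.18], [-50.72, 133.34], [12.68, 142.11], [-81.47, 261.47], [9.98, 163.14], [-165.26, 165.26]. Speed limits (degrees/s): [136.94, 136.94, 180, 180, 180, 180].

INTERFACE

Orientations are given as a 3x3 rotation matrix whose columns are the frame's x, y, z axes.
In Python, from rig import telemetry, optics, env gives the robot as it stands.
- The arm moves only by the tool send_rows, never from a script. Its argument "deltas" is a list that holds one entry, the list of rows, each a list of 7 numbers: the shift along the tool's x, y, z in m, then the turn, a rotation vector about the tool's x, y, z in rad, then the opening, from -1 (shut) to 1 (fully open), so that 0 is half open. In form: [[[x, y, z, ax, ay, az, grip], ...]]. A call has 1 to 12 rows; each row shifts and turns the commanded pose from where the row before left it, along the tool's axes as they then stand; what a row does not reach is not made up. A row lasts 1/8 s, in which the tool goes at most 62.5 mm and 10.7 degrees, less where a joint would pass 70% of its speed; a pose out of reach is approached as far as the arm can. A call is refused whole if a number of a shift passes 0.0625 or a number of a turn 0.188, either way. A call with a gripper value outside its range is refused whole. The fingers move at their own pace and stop on an object; "squeeze" is the grip in N (left out, the last holds). Time passes only in rows, so rows that do not move let the fingers close. It gives the time, the measured TCP pose, the force, the opening and the grip force at its end, in the units of the state.
- telemetry.observe(): the state, without advancing time (a new reading comes with each control period).
- optics.get_image(name): name is "scene" or "side" or "wrist"; returns a dict with "image" (420x560x3 uint8, red, green, blue), "range_z" (420x560 float32, m along the optical axis (not along the pixel's ray), 0 where there is no reading), "K" (3x3 intrinsics, pixels), "rvec" (rotation vector, rad) and "tvec" (3), from world to camera coordinates, as OpenCV has them; the wrist camera has in their place "hand_eye" (4x4, takes a point from camera to tool coordinates, whose origin is the TCP and whose axes are the flange's). Camera axes: x right, y down, z forward; pixel columns grow to the right and rows downward; lengths in m; the calibration is good to about 2 mm. A picture is of the moment at which its call begins: read the wrist's pose just before it.
- env.close_job(): hands the job in; it is judged then, once.
The state is a dict: "time_s": time; "q": joint angles; "qvel": joint speeds; "joint_efforts": joint torques, N m; "position": TCP position; "tool_rot": TCP orientation; "ft_force": force on the tool from outside, world axes, zero at the start; "wrist_torque": the same for the moment, N m; "grip_width": finger opening in m; "gripper_force": force on a finger pad.
Only numpy, scipy, OpenCV 4.12 (cv2) and the standard library are available. Lean on these libraries where they do the work, as an engineer would, in place of code of your own. Each camera call takes 0.05 s, during which the arm holds its last target. There are 200 camera calls.

## Working session

There is one attempt and no reset: what is moved stays moved. The work goes in short steps, Python scripts to look and compute and a tool call to move; the robot and the scene stay as the last step left them, time stands still between calls to the robot, and variables do not carry over. Pictures are saved under pics/ and viewed, at most 10 in all, crops included, and the job is handed in when it is done.

Besides the shell and the picture viewer there is one more tool, called as name(argument=value, ...) on one line, values as JSON. send_rows: Moves the arm, as the interface text tells. Its arguments: {"type":"object","properties":{"deltas":{"type":"array"},"squeeze":{"type":"number"}},"required":["deltas"]}

```bash
mkdir -p pics; ls
cat > h.py <<'E'
import numpy as np, cv2
from rig import telemetry, optics, env
def grab(n):
    s=telemetry.observe(); d=optics.get_image(n)
    if 'rvec' in d:
        R=cv2.Rodrigues(np.array(d['rvec'],float))[0]; t=np.array(d['tvec'],float).ravel()
        d['Rwc']=R.T; d['o']=-R.T@t
    else:
        H=np.array(d['hand_eye']); Rt=np.array(s['tool_rot']); 
        d['Rwc']=Rt@H[:3,:3]; d['o']=Rt@H[:3,3]+np.array(s['position'])
    return d
def cloud(d):
    z=d['range_z'].astype(float); v,u=np.mgrid[:z.shape[0],:z.shape[1]]
    K=np.array(d['K']); p=np.stack([(u-K[0,2])/K[0,0]*z,(v-K[1,2])/K[1,1]*z,z],-1)
    P=p@d['Rwc'].T+d['o']; P[z==0]=np.nan; return P
def ray(d,u,v,h):
    K=np.array(d['K']); r=d['Rwc']@np.array([(u-K[0,2])/K[0,0],(v-K[1,2])/K[1,1],1]); return d['o']+r*(h-d['o'][2])/r[2]
E
python3 - <<'E'
from h import *
ims=[]
for n in ("scene","side"):
    d=grab(n); np.savez(n+'.npz',im=d['image'],P=cloud(d),o=d['o'],R=d['Rwc'],K=d['K'])
    cv2.imwrite(f'pics/{n}0.png',d['image'][...,::-1]); print(n,d['o'].round(3))
s=telemetry.observe(); print({k:np.round(v,3).tolist() for k,v in s.items()})
E
```

```text
pics
scene [ 1.141 -0.261  0.81 ]
side [0.085 0.452 0.782]
{'time_s': 0.1, 'q': [-76.164, 21.838, 74.381, -0.002, 83.859, -12.336], 'qvel': [0.047, -0.024, -0.22, 0.093, 0.058, -0.043], 'joint_efforts': [0.005, -44.922, -23.166, -0.0, 0.004, 0.0], 'position': [0.243, -0.493, 0.256], 'tool_rot': [[0.897, 0.441, -0.0], [0.441, -0.897, 0.001], [0.0, -0.001, -1.0]], 'ft_force': [-0.814, -0.475, 0.886], 'wrist_torque': [0.009, 0.02, -0.009], 'gripper_force': 0.0, 'grip_width': 0.085}
```

```bash
sleep 1
```

```text
(no output)
```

View pics/scene0.png

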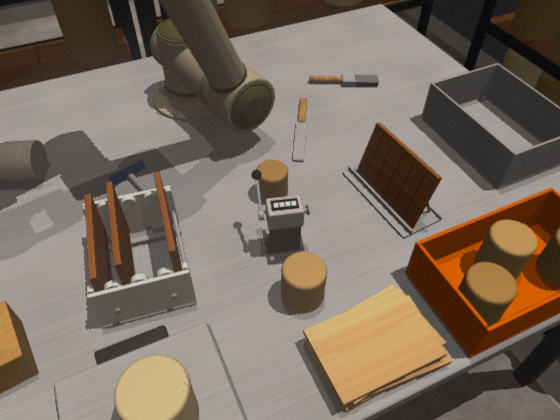

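View pics/side0.png

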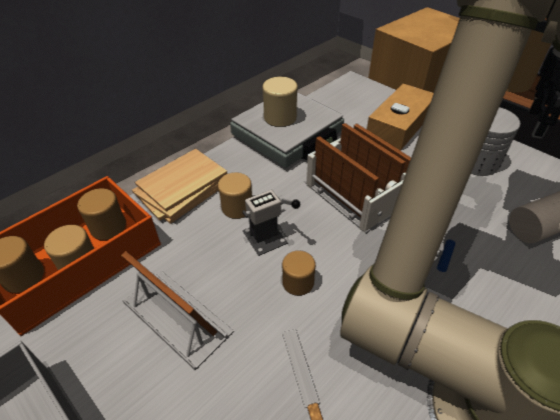

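The scene view shows the rack on the left (px 85–190, 175–315), with its empty slot between the 2nd and 3rd boards. The tally is at (283,215) with its ball at (257,174), the cheeses are at (272,180) and (303,282), and the leaning board is at (398,173). The side view shows the same things: board (170,295), ball (295,204), rack (360,170).

Run:
```python
from h import *
for n,bb,rb,tb in (("scene",(120,230,345,445),(165,325,75,200),(160,255,240,320)),("side",(245,345,110,240),(110,230,300,420),(180,300,230,330))):
    d=np.load(n+'.npz'); P=d['P']; hsv=cv2.cvtColor(d['im'],cv2.COLOR_RGB2HSV)
    br=((hsv[...,0]<12)&(hsv[...,1]>110)&(hsv[...,2]>35))
    def sub(b,m): 
        q=P[b[0]:b[1],b[2]:b[3]]; mm=m[b[0]:b[1],b[2]:b[3]]; return q[mm&np.isfinite(q[...,2])]
    B=sub(bb,br&(P[...,2]>0.02)); c=np.median(B,0); w,V=np.linalg.eigh(np.cov((B[np.linalg.norm(B-c,axis=1)<.13]-c).T))
    print(n,'board',len(B),c.round(4),'normal',V[:,0].round(3),'x',V[:,2].round(3),np.sqrt(w).round(4),'z range',np.percentile(B[:,2],[0.5,2,98,99.5]).round(4))
    T=B[B[:,2]>np.percentile(B[:,2],99.5)-.006]; (cx,cy),(a,b),an=cv2.minAreaRect(T[:,:2].astype(np.float32)); print(' top rect',cx,cy,a,b,an)
    Rk=sub(rb,P[...,2]>0.115)
    print(' rack high',len(Rk), np.percentile(Rk,[1,99],axis=0).round(3).tolist())
    np.save(n+'_rk.npy',Rk)
    W=sub(rb,(P[...,2]>0.095)&(P[...,2]<.118)&(hsv[...,1]<60)&(hsv[...,2]>90)); print(' cheek',len(W),cv2.minAreaRect(W[:,:2].astype(np.float32)))
    Tl=sub(tb,P[...,2]>0.127);print(' tally',cv2.minAreaRect(Tl[(Tl[:,2]<.137)][:,:2].astype(np.float32)))
    kb=sub((160,225,245,310),(hsv[...,2]<60)&(P[...,2]>.13)&(P[...,2]<.17)); print(' knob',len(kb),np.median(kb,0),np.percentile(kb,[5,95],axis=0).round(3).tolist() )
```

```text
scene board 1069 [0.5601 0.2766 0.0692] normal [-0.08   0.962 -0.26 ] x [-0.997 -0.078  0.018] [0.0015 0.0367 0.0575] z range [0.0205 0.0219 0.1402 0.1422]
 top rect 0.5687628984451294 0.2951551675796509 0.19614017009735107 0.01150809321552515 6.999917984008789
 rack high 2642 [[0.424, -0.357, 0.116], [0.63, -0.194, 0.161]]
 cheek 1322 ((0.52318274974823, -0.2745750844478607), (0.17394870519638062, 0.22771590948104858), 82.433837890625)
 tally ((0.5831426978111267, -0.004076145589351654), (0.09523406624794006, 0.05683379992842674), 54.80929946899414)
 knob 66 [ 0.51776067 -0.01875921  0.15505557] [[0.511, -0.026, 0.147], [0.524, -0.011, 0.159]]
side board 641 [0.7496 0.2993 0.055 ] normal [ 0.859 -0.085  0.504] x [ 0.384 -0.543 -0.747] [0.0097 0.0204 0.0276] z range [0.0205 0.021  0.1435 0.145 ]
 top rect 0.5652212500572205 0.3039624094963074 0.2017841786146164 0.012261827476322651 4.362168788909912
 rack high 4549 [[0.238, -0.346, 0.116], [0.621, 0.03, 0.416]]
 cheek 391 ((0.5245667695999146, -0.2486177533864975), (0.13486458361148834, 0.22529350221157074), 83.78518676757812)
 tally ((0.5807170271873474, 0.0013601407408714294), (0.09483662992715836, 0.05661217123270035), 51.50943374633789)
 knob 63 [ 0.50828996 -0.01107764  0.15457938] [[0.502, -0.018, 0.131], [0.568, 0.005, 0.159]]
```

Run:
```python
from h import *
d=grab('wrist'); print(np.array(d['hand_eye']).round(3),np.array(d['K']).round(1))
for n,rb in (("scene",(165,325,75,200)),("side",(110,230,300,420))):
    D=np.load(n+'.npz'); P=D['P'];hsv=cv2.cvtColor(D['im'],cv2.COLOR_RGB2HSV)
    q=P[rb[0]:rb[1],rb[2]:rb[3]].reshape(-1,3); q=q[(q[:,0]>.4)&(q[:,0]<.65)&(q[:,1]<-.15)&(q[:,1]>-.38)]
    for a in (-6,-7,-8):
        r=np.deg2rad(a); e=np.array([-np.sin(r),np.cos(r)]); f=np.array([np.cos(r),np.sin(r)])
        t=q[(q[:,2]>.133)]; s=t[:,:2]@e; h,b=np.histogram(s,np.arange(-.32,-.10,.002)); 
        if a==-7: print(n,[(round(x,3),int(c)) for x,c in zip(b,h) if c])
    # cluster by -7
    r=np.deg2rad(-7);e=np.array([-np.sin(r),np.cos(r)]);f=np.array([np.cos(r),np.sin(r)])
    t=q[q[:,2]>.155-.02]; s=t[:,:2]@e
    c=np.array([-.272+.0645-.2125+.2075+o for o in (-.0675,-.0225,.0675)])
    for k in c:
        m=abs(s-k)<.015; tt=t[m]; 
        if len(tt)<20: continue
        z=tt[:,2].max(); tt=tt[tt[:,2]>np.percentile(tt[:,2],98)-.006]; print(k.round(3),len(tt),z.round(4),cv2.minAreaRect(tt[:,:2].astype(np.float32)))
```

```text
[[-0.001 -0.953 -0.302  0.077]
 [ 1.    -0.001  0.001  0.001]
 [-0.001 -0.302  0.953 -0.118]
 [ 0.     0.     0.     1.   ]] [[349.6   0.  278. ]
 [  0.  349.6 212.2]
 [  0.    0.    1. ]]
scene [(np.float64(-0.284), 13), (np.float64(-0.282), 98), (np.float64(-0.28), 99), (np.float64(-0.278), 96), (np.float64(-0.276), 106), (np.float64(-0.274), 101), (np.float64(-0.272), 125), (np.float64(-0.27), 16), (np.float64(-0.24), 1), (np.float64(-0.238), 68), (np.float64(-0.236), 110), (np.float64(-0.234), 106), (np.float64(-0.232), 108), (np.float64(-0.23), 111), (np.float64(-0.228), 150), (np.float64(-0.226), 190), (np.float64(-0.15), 2), (np.float64(-0.148), 76), (np.float64(-0.146), 105), (np.float64(-0.144), 103), (np.float64(-0.142), 103), (np.float64(-0.14), 104), (np.float64(-0.138), 109), (np.float64(-0.136), 50)]
-0.28 626 0.1423 ((0.5154251456260681, -0.34161990880966187), (0.012586317025125027, 0.20080292224884033), 82.551025390625)
-0.235 612 0.1634 ((0.5209155678749084, -0.2969576120376587), (0.012483243830502033, 0.20189309120178223), 82.61442565917969)
-0.145 565 0.1631 ((0.53
[... 530 characters left out ...]
(-0.224), 363), (np.float64(-0.222), 133), (np.float64(-0.22), 5), (np.float64(-0.148), 1), (np.float64(-0.146), 15), (np.float64(-0.144), 31), (np.float64(-0.142), 52), (np.float64(-0.14), 56), (np.float64(-0.138), 56), (np.float64(-0.136), 149), (np.float64(-0.134), 353), (np.float64(-0.132), 107), (np.float64(-0.13), 3)]
-0.28 267 0.1424 ((0.5198507905006409, -0.338643878698349), (0.015422400087118149, 0.18964596092700958), 83.16847229003906)
-0.235 324 0.1624 ((0.5199249386787415, -0.29387250542640686), (0.01621861755847931, 0.19960395991802216), 81.93173217773438)
-0.145 355 0.162 ((0.5297039747238159, -0.20431265234947205), (0.015285241417586803, 0.2003093808889389), 82.49613189697266)
```

send_rows(deltas=[[[0.06,-0.02,-0.04,0,0,0.18,1],[0.06,-0.02,-0.04,0,0,0.18,1],[0.06,-0.02,-0.04,0,0,0.18,1],[0,0,0,0,0,0,1]]])

```text
time_s: 0.65
position: [0.3733, -0.4047, 0.3577]
tool_rot: [[0.997, -0.075, 0.003], [-0.075, -0.997, -0.004], [0.003, 0.003, -1.0]]
ft_force: [-0.2, -0.1, -0.4]
grip_width: 0.0852
gripper_force: 0.0
```

send_rows(deltas=[[[0.055,-0.055,0,0,0,0.055,1],[0.055,-0.055,0,0,0,0,1],[0.055,-0.055,0,0,0,0,1],[0,0,0,0,0,0,1],[0,0,0,0,0,0,1]]])

```text
time_s: 1.27
position: [0.5168, -0.2902, 0.3547]
tool_rot: [[0.991, -0.132, -0.002], [-0.132, -0.991, 0.001], [-0.002, -0.0, -1.0]]
ft_force: [0.0, -0.8, -1.0]
grip_width: 0.0856
gripper_force: 0.0
```

Run:
```python
from h import *
s=telemetry.observe();print(np.round(s['position'],4),np.abs(s['qvel']).max())
D=grab('wrist'); cv2.imwrite('pics/w1.png',D['image'][...,::-1]); P=cloud(D)
q=P.reshape(-1,3)
q=q[np.isfinite(q[:,2])]; q=q[(q[:,0]>.38)&(q[:,0]<.68)&(q[:,1]<-.15)&(q[:,1]>-.38)]
r=np.deg2rad(-7.45);e=np.array([-np.sin(r),np.cos(r)])
for lo,k0 in ((.15,-.227),(.15,-.137),(.13,-.272)):
    t=q[(q[:,2]>lo)&(q[:,2]<.17)&(abs(q[:,:2]@e-k0)<.02)]
    if len(t)<20: print('none',k0,len(t));continue
    z=np.percentile(t[:,2],98); t=t[t[:,2]>z-.004]; print(k0,len(t),z.round(4),cv2.minAreaRect(t[:,:2].astype(np.float32)))
hsv=cv2.cvtColor(D['image'],cv2.COLOR_RGB2HSV).reshape(-1,3); q=P.reshape(-1,3)
m=(hsv[:,1]<60)&(hsv[:,2]>90)&(q[:,2]>.098)&(q[:,2]<.116)&(q[:,0]>.38)&(q[:,0]<.68)&(q[:,1]<-.15)&(q[:,1]>-.38)
print('cheek',m.sum(),cv2.minAreaRect(q[m][:,:2].astype(np.float32)),q[m][:,2].max())
```

```text
[ 0.5168 -0.2902  0.3547] 1.46773579595746
-0.227 2787 0.1618 ((0.5190632939338684, -0.29789432883262634), (0.011543313972651958, 0.19865159690380096), 82.40821075439453)
-0.137 2852 0.1616 ((0.5295801162719727, -0.20833410322666168), (0.012654106132686138, 0.19848723709583282), 82.4715805053711)
-0.272 2531 0.1418 ((0.5126360058784485, -0.34212976694107056), (0.012317374348640442, 0.19952042400836945), 82.51691436767578)
cheek 4487 ((0.5217705965042114, -0.2754247188568115), (0.17407694458961487, 0.22272004187107086), 82.44883728027344) 0.11238587394217708
```

send_rows(deltas=[[[0,-0.048,0,0,0,-0.11,1],[0.01,-0.048,0,0,0,-0.11,1],[0.01,-0.048,0,0,0,0,1],[0.01,-0.048,0,0,0,0,1],[0.01,-0.048,0,0,0,0,1],[0.01,-0.048,0,0,0,0,1],[0.01,-0.048,0,0,0,0,1],[0.01,-0.048,0,0,0,0,1],[0.01,-0.048,0,0,0,0,1],[0.01,-0.048,0,0,0,0,1],[0.01,-0.048,0,0,0,0,1],[0.01,-0.048,0,0,0,0,1]]])

```text
time_s: 2.82
position: [0.5933, 0.2922, 0.3556]
tool_rot: [[0.996, 0.085, 0.0], [0.085, -0.996, -0.0], [-0.0, 0.0, -1.0]]
ft_force: [0.4, 0.0, -0.1]
grip_width: 0.0851
gripper_force: 0.0
```

send_rows(deltas=[[[0,0,0,0,0,0,1],[0,0,0,0,0,0,1]]])

```text
time_s: 3.08
position: [0.5932, 0.291, 0.3554]
tool_rot: [[0.996, 0.085, -0.0], [0.085, -0.996, -0.0], [-0.0, 0.0, -1.0]]
ft_force: [0.0, 0.5, -0.0]
grip_width: 0.0854
gripper_force: 0.0
```

```bash
cat > bd.py <<'E'
from h import *
s=telemetry.observe();print(np.round(s['position'],4),np.abs(s['qvel']).max())
D=grab('wrist'); cv2.imwrite('pics/w2.png',D['image'][...,::-1]); P=cloud(D)
hsv=cv2.cvtColor(D['image'],cv2.COLOR_RGB2HSV); m=(hsv[...,0]<14)&(hsv[...,1]>90)&(P[...,2]>.125)&(P[...,2]<.17)&(abs(P[...,0]-.567)<.13)&(abs(P[...,1]-.297)<.05)
t=P[m]; z=np.percentile(t[:,2],99); print('n',len(t),z)
for h in (.002,.004,.006):
    tt=t[t[:,2]>z-h]; print(cv2.minAreaRect(tt[:,:2].astype(np.float32)))
m=(hsv[...,0]<14)&(hsv[...,1]>90)&(P[...,2]>.03)&(P[...,2]<.137)&(abs(P[...,0]-.567)<.13)&(abs(P[...,1]-.297)<.07)
t=P[m];c=t.mean(0);w,V=np.linalg.eigh(np.cov((t-c).T));print('face',len(t),c.round(4),V[:,0].round(3),np.sqrt(w).round(4))
# tally housing & knob
E
python3 bd.py
```

```text
[0.5932 0.291  0.3554] 0.7652070722137594
n 2818 0.14538153402248025
((0.5660883784294128, 0.3002796769142151), (0.19651688635349274, 0.01119274739176035), 4.5372633934021)
((0.565629243850708, 0.299948513507843), (0.19747930765151978, 0.012458622455596924), 4.572830677032471)
((0.5656279921531677, 0.29997164011001587), (0.19748075306415558, 0.012485763058066368), 4.555056095123291)
face 2608 [0.5704 0.2813 0.0918] [ 0.079 -0.963  0.258] [0.0016 0.0304 0.0492]
```

send_rows(deltas=[[[-0.009,-0.01,0.046,0,0,0,1],[-0.009,-0.01,0.046,0,0,0,1],[-0.009,-0.011,0.047,0,0,0,1],[0,0,0,-0.13,0,0,1],[0,0,0,-0.13,0,0,1],[0,0,0,0,0,0.005,1],[0,0,0,0,0,0,1]]])

```text
time_s: 4.0
position: [0.5635, 0.3202, 0.2169]
tool_rot: [[0.997, 0.078, 0.022], [0.081, -0.964, -0.254], [0.002, 0.255, -0.967]]
ft_force: [-0.6, -0.7, -0.1]
grip_width: 0.0856
gripper_force: 0.0
```

send_rows(deltas=[[[0,0,0.03,0,0,0,1],[0,0.001,0.03,0,0,0,1],[0,0,0.02,0,0,0,1],[0,0,0.01,0,0,0,1],[0,0,0,0,0,0,0],[0,0,0,0,0,0,-0.4],[0,0,0,0,0,0,-1],[0,0,0,0,0,0,-1],[0,0,0,0,0,0,-1],[0,0,0,0,0,0,-1]]], squeeze=60)

```text
time_s: 5.25
position: [0.5653, 0.2975, 0.1302]
tool_rot: [[0.997, 0.079, 0.023], [0.083, -0.963, -0.256], [0.002, 0.257, -0.967]]
ft_force: [-0.0, 0.3, 2.7]
grip_width: 0.0115
gripper_force: 59.3
```

send_rows(deltas=[[[0,0,-0.015,0,0,0,-1],[0,0,-0.03,0,0,0,-1],[0,0,-0.04,0,0,0,-1],[0,0,-0.04,0,0,0,-1],[0,0,-0.04,0,0,0,-1],[0,0,-0.035,0,0,0,-1],[0,0,0,0.086,0,0,-1],[0,0,0,0.087,0,0,-1],[0,0,0,0.087,0,0,-1],[0,0,0,0,0,0,-1]]])

```text
time_s: 6.5
position: [0.5608, 0.3475, 0.3239]
tool_rot: [[0.997, 0.081, 0.002], [0.081, -0.997, -0.001], [0.001, 0.001, -1.0]]
ft_force: [0.4, 0.1, -2.9]
grip_width: 0.0114
gripper_force: 58.8
```

Run:
```python
from h import *
s=telemetry.observe();print(np.round(s['position'],4),np.round(s['tool_rot'],4).tolist(),s['grip_width'])
d=grab('side'); cv2.imwrite('pics/s2.png',d['image'][...,::-1])
d=grab('scene'); cv2.imwrite('pics/c2.png',d['image'][...,::-1])
P=cloud(d);hsv=cv2.cvtColor(d['image'],cv2.COLOR_RGB2HSV)
m=(hsv[...,0]<14)&(hsv[...,1]>90)&(P[...,2]>.16)&(P[...,2]<.34)&(abs(P[...,0]-.567)<.14)&(abs(P[...,1]-.35)<.06)
t=P[m];c=np.median(t,0);w,V=np.linalg.eigh(np.cov((t-c).T));print(len(t),c.round(4),V.round(3).tolist(),np.sqrt(w).round(4),np.percentile(t,[0.5,99.5],axis=0).round(4))
R=np.array(s['tool_rot']); o=np.array(s['position']); L=(t-o)@R; print(np.percentile(L,[.5,50,99.5],axis=0).round(4))
print(cv2.minAreaRect(L[:,[0,2]].astype(np.float32)))
```

```text
[0.5608 0.3475 0.3239] [[0.9967, 0.0812, 0.0015], [0.0812, -0.9967, -0.0007], [0.0015, 0.0008, -1.0]] 0.01137870934537927
3449 [0.5832 0.3432 0.2722] [[-0.088, -0.042, -0.995], [0.996, 0.006, -0.088], [-0.01, 0.999, -0.041]] [0.0023 0.0409 0.0601] [[0.4667 0.3321 0.1982]
 [0.6626 0.3594 0.3366]]
[[-0.0949 -0.0048 -0.0128]
 [ 0.0221  0.0061  0.0517]
 [ 0.1018  0.0093  0.1257]]
((0.002521224319934845, 0.05764341354370117), (0.14237990975379944, 0.2007269710302353), 89.76927185058594)
```

send_rows(deltas=[[[0,0,0,0,0,0.107,-1],[0,0.02,0,0,0,0.106,-1],[0.004,0.045,0,0,0,0,-1],[0.004,0.05,0,0,0,0,-1],[0.004,0.05,0,0,0,0,-1],[0.004,0.05,0,0,0,0,-1],[0.004,0.05,0,0,0,0,-1],[0.004,0.05,0,0,0,0,-1],[0.004,0.05,0,0,0,0,-1],[0.004,0.05,0,0,0,0,-1],[0.004,0.05,0,0,0,0,-1],[0.004,0.05,0,0,0,0,-1]]])

```text
time_s: 8.1
position: [0.5354, -0.1687, 0.3231]
tool_rot: [[0.992, -0.129, 0.0], [-0.129, -0.992, -0.001], [0.0, 0.001, -1.0]]
ft_force: [0.6, 0.3, -2.6]
grip_width: 0.0113
gripper_force: 58.9
```

send_rows(deltas=[[[0.002,0.045,0,0,0,0,-1],[0,0.03,0,0,0,0,-1],[0,0.01,0,0,0,0,-1],[0,0,0,0,0,0,-1],[0,0,0,0,0,0,-1]]])

```text
time_s: 8.72
position: [0.5267, -0.2508, 0.3232]
tool_rot: [[0.992, -0.129, 0.001], [-0.129, -0.992, 0.0], [0.001, -0.0, -1.0]]
ft_force: [-0.8, 0.3, -1.7]
grip_width: 0.0116
gripper_force: 59.0
```

```bash
cat > st.py <<'E'
from h import *
s=telemetry.observe();R=np.array(s['tool_rot']);p=np.array(s['position']);print(p.round(4),R.round(4).tolist(),'yaw',np.degrees(np.arctan2(R[1,0],R[0,0])),s['grip_width'])
print('to go (tool axes)',(R.T@(np.array([.5236,-.2530,.146])-p)).round(4))
E
python3 st.py
```

```text
[ 0.5267 -0.2508  0.3232] [[0.9917, -0.1287, 0.0012], [-0.1287, -0.9917, 0.0001], [0.0012, -0.0003, -1.0]] yaw -7.392152433895361 0.011557532536259766
to go (tool axes) [-0.003   0.0026  0.1772]
```

send_rows(deltas=[[[-0.003,0.0025,0,0,0,0.0025,-1],[0,0,0.025,0,0,0,-1],[0,0,0.025,0,0,0,-1],[0,0,0.015,0,0,0,-1],[0,0,0,0,0,0,-1],[0,0,0,0,0,0,-1]]])

```text
time_s: 9.48
position: [0.5235, -0.2543, 0.259]
tool_rot: [[0.991, -0.133, 0.003], [-0.133, -0.991, -0.001], [0.003, 0.001, -1.0]]
ft_force: [0.0, -0.3, -1.6]
grip_width: 0.0113
gripper_force: 58.8
```

```bash
python3 st.py
python3 - <<'E'
from h import *
s=telemetry.observe()
d=grab('scene');cv2.imwrite('pics/c3.png',cv2.resize(d['image'][130:330,40:240][...,::-1],(600,600)))
P=cloud(d);hsv=cv2.cvtColor(d['image'],cv2.COLOR_RGB2HSV)
r=np.deg2rad(-7.54);e=np.array([-np.sin(r),np.cos(r)])
br=(hsv[...,0]<14)&(hsv[...,1]>90)
s0=P[...,:2]@e
for k,zl,zh in ((-.2272,.155,.17),(-.1373,.155,.17),(-.18225,.245,.28),(-.18225,.17,.25)):
    t=P[br&(abs(s0-k)<.018)&(P[...,2]>zl)&(P[...,2]<zh)&(abs(P[...,0]-.52)<.13)]
    if len(t)<10: print(k,len(t)); continue
    z=np.percentile(t[:,2],99); print(k,len(t),z.round(4),cv2.minAreaRect((t if zl==.17 else t[t[:,2]>z-.005])[:,:2].astype(np.float32)))
E
```

```text
[ 0.5235 -0.2543  0.259 ] [[0.9912, -0.1326, 0.0028], [-0.1326, -0.9912, -0.001], [0.0029, 0.0006, -1.0]] yaw -7.62049236550396 0.011321300850791437
to go (tool axes) [-0.0004 -0.0014  0.113 ]
-0.2272 561 0.1614 ((0.5212701559066772, -0.29674023389816284), (0.011933544650673866, 0.20028360188007355), 82.40550994873047)
-0.1373 542 0.1614 ((0.5311668515205383, -0.20748326182365417), (0.011602502316236496, 0.20208346843719482), 82.49339294433594)
-0.18225 585 0.273 ((0.5582029223442078, -0.2589207887649536), (0.012085377238690853, 0.13490720093250275), 82.02935791015625)
-0.18225 496 0.2486 ((0.5480591654777527, -0.2520004212856293), (0.011964241974055767, 0.15939153730869293), 78.11429595947266)
```

View pics/c3.png

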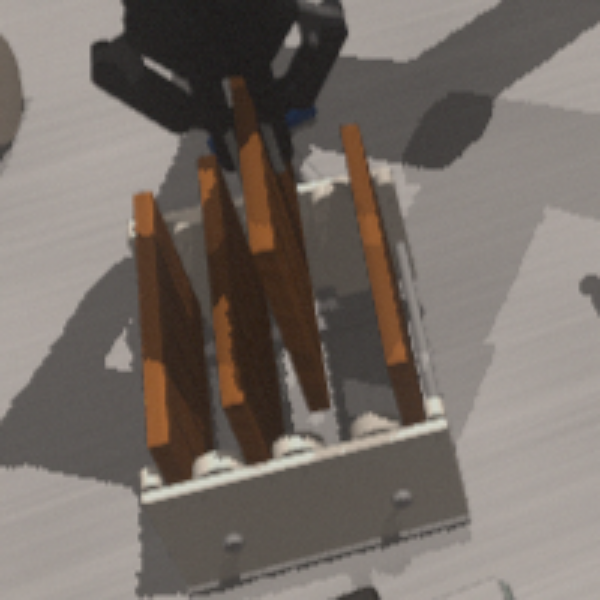

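The board hangs above the rack, in line with the empty slot. Its near lower corner is at crop px (318,408), between the ribs at (298,440) and (372,425). I'll nudge it about 1.5 mm towards +y and lower it gently.

send_rows(deltas=[[[0,-0.0015,0,0,0.002,0,-1],[0,0,0.015,0,0,0,-1],[0,0,0.01,0,0,0,-1],[0,0,0.005,0,0,0,-1],[0,0,0.005,0,0,0,-1],[0,0,0.004,0,0,0,-1],[0,0,0,0,0,0,-1]]])

```text
time_s: 10.4
position: [0.5234, -0.2526, 0.2188]
tool_rot: [[0.991, -0.133, 0.003], [-0.133, -0.991, 0.0], [0.003, -0.0, -1.0]]
ft_force: [-0.1, -0.1, -2.3]
grip_width: 0.0112
gripper_force: 59.0
```

```bash
cat > c4.py <<'E'
from h import *
import sys
s=telemetry.observe(); print(np.round(s['ft_force'],2),np.round(s['wrist_torque'],3))
d=grab('wrist');cv2.imwrite('pics/w4.png',d['image'][...,::-1])
P=cloud(d);hsv=cv2.cvtColor(d['image'],cv2.COLOR_RGB2HSV)
# board face in tool frame
R=np.array(s['tool_rot']);o=np.array(s['position']);r=np.deg2rad(-7.54);e=np.array([-np.sin(r),np.cos(r)]);f=np.array([np.cos(r),np.sin(r)])
d=grab('scene');cv2.imwrite('pics/'+sys.argv[1],cv2.resize(d['image'][150:330,60:210][...,::-1],(600,720))[:600])
E
python3 st.py; python3 c4.py c4.png
```

```text
[ 0.5234 -0.2526  0.2188] [[0.9911, -0.1327, 0.003], [-0.1327, -0.9912, 0.0001], [0.0029, -0.0005, -1.0]] yaw -7.626770037174492 0.011235505965446358
to go (tool axes) [-0.      0.0004  0.0728]
[-0.11 -0.08 -2.32] [-0.028  0.023  0.024]
```

View pics/w4.png

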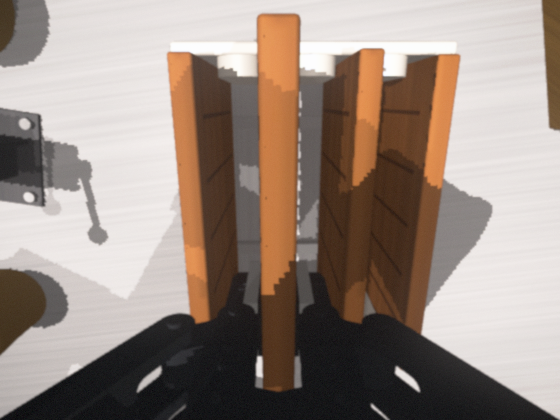

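The wrist view shows the board (px 258–298) centred between the rib tops at 237 and 317, and the wrist force shows no contact. I'll keep lowering.

send_rows(deltas=[[[0,0,0.005,0,0,0,-1],[0,0,0.007,0,0,0,-1],[0,0,0.008,0,0,0,-1],[0,0,0.008,0,0,0,-1],[0,0,0,0,0,0,-1]]])

```text
time_s: 11.12
position: [0.5233, -0.2525, 0.1901]
tool_rot: [[0.991, -0.133, 0.002], [-0.133, -0.991, 0.001], [0.002, -0.001, -1.0]]
ft_force: [0.3, 0.6, -1.9]
grip_width: 0.0112
gripper_force: 59.0
```

send_rows(deltas=[[[0,0,0.008,0,0,0,-1],[0,0,0.008,0,0,0,-1],[0,0,0.008,0,0,0,-1],[0,0,0.008,0,0,0,-1],[0,0,0.004,0,0,0,-1],[0,0,0.003,0,0,0,-1],[0,0,0,0,0,0,-1]]])

```text
time_s: 12.0
position: [0.5237, -0.2527, 0.1519]
tool_rot: [[0.991, -0.133, 0.003], [-0.133, -0.991, -0.0], [0.003, -0.0, -1.0]]
ft_force: [0.5, -0.3, -2.1]
grip_width: 0.0115
gripper_force: 59.0
```

send_rows(deltas=[[[0,0,0.002,0,0,0,-1],[0,0,0.002,0,0,0,-1],[0,0,0.001,0,0,0,-1],[0,0,0,0,0,0,-1]]])

```text
time_s: 12.5
position: [0.5237, -0.2527, 0.147]
tool_rot: [[0.991, -0.133, 0.003], [-0.133, -0.991, -0.0], [0.003, -0.0, -1.0]]
ft_force: [0.5, 0.2, -3.1]
grip_width: 0.0113
gripper_force: 59.2
```

send_rows(deltas=[[[0,0,0.001,0,0,0,-1],[0,0,0.001,0,0,0,-1],[0,0,0,0,0,0,-1]]])

```text
time_s: 12.88
position: [0.5239, -0.2528, 0.1468]
tool_rot: [[0.991, -0.133, 0.005], [-0.133, -0.991, -0.001], [0.005, 0.001, -1.0]]
ft_force: [-2.4, 2.1, 11.5]
grip_width: 0.0114
gripper_force: 61.1
```

Upward force at the expected height means the board is on the floor. I'll open slightly and retreat straight up.

send_rows(deltas=[[[0,0,0,0,0,0,-0.65],[0,0,0,0,0,0,-0.4],[0,0,0,0,0,0,-0.35],[0,0,0,0,0,0,-0.35]]], squeeze=20)

```text
time_s: 13.38
position: [0.5237, -0.2527, 0.1448]
tool_rot: [[0.991, -0.133, 0.003], [-0.133, -0.991, -0.0], [0.003, -0.0, -1.0]]
ft_force: [-1.4, -0.3, 0.3]
grip_width: 0.0281
gripper_force: 0.0
```

send_rows(deltas=[[[0,0,-0.01,0,0,0,-0.35],[0,0,-0.02,0,0,0,-0.35],[0,0,-0.03,0,0,0,-0.35],[0,0,-0.04,0,0,0,-0.35],[0,0,-0.05,0,0,0,-0.35],[0,0,-0.05,0,0,0,-0.35],[0,0,0,0,0,0,-0.35]]])

```text
time_s: 14.25
position: [0.5235, -0.2529, 0.3497]
tool_rot: [[0.991, -0.133, 0.01], [-0.133, -0.991, -0.006], [0.011, 0.004, -1.0]]
ft_force: [-0.6, -0.3, 0.2]
grip_width: 0.0276
gripper_force: 0.0
```

```bash
python3 st.py
python3 - <<'E'
from h import *
D=grab('wrist');cv2.imwrite('pics/w5.png',D['image'][...,::-1]);P=cloud(D)
q=P.reshape(-1,3);q=q[np.isfinite(q[:,2])];q=q[(q[:,0]>.38)&(q[:,0]<.68)&(q[:,1]<-.15)&(q[:,1]>-.38)]
r=np.deg2rad(-7.54);e=np.array([-np.sin(r),np.cos(r)])
for lo,k0 in ((.13,-.272),(.15,-.227),(.15,-.182),(.15,-.137)):
    t=q[(q[:,2]>lo)&(q[:,2]<.172)&(abs(q[:,:2]@e-k0)<.02)];z=np.percentile(t[:,2],98); t=t[t[:,2]>z-.004]; print(k0,len(t),z.round(4),cv2.minAreaRect(t[:,:2].astype(np.float32)))
# tally / knob from wrist
S=grab('scene');Q=cloud(S);cv2.imwrite('pics/c5.png',S['image'][...,::-1])
for nm,X in (('wrist',(D,P)),('scene',(S,Q))):
    d,p=X;hsv=cv2.cvtColor(d['image'],cv2.COLOR_RGB2HSV)
    m=(hsv[...,2]<70)&(p[...,2]>.138)&(p[...,2]<.165)&(abs(p[...,0]-.52)<.05)&(abs(p[...,1]+.02)<.05)
    t=p[m]; print(nm,'knob',len(t), np.percentile(t,[2,50,98],axis=0).round(4).tolist() if len(t) else '')
    m=(p[...,2]>.12)&(p[...,2]<.136)&(abs(p[...,0]-.58)<.07)&(abs(p[...,1])<.07)&(hsv[...,2]>60)
    t=p[m]; print(' tally top',len(t),cv2.minAreaRect(t[:,:2].astype(np.float32)) if len(t)>5 else '')
    for x,y,h in ((.47,.06,.075),(.68,-.02,.09)):
        m=(abs(p[...,2]-h)<.006)&(abs(p[...,0]-x)<.13)&(abs(p[...,1]-y)<.13)&(hsv[...,1]>90);t=p[m]
        print(' cheese',len(t),cv2.minEnclosingCircle(t[:,:2].astype(np.float32)) if len(t)>5 else '')
E
```

```text
[ 0.5235 -0.2529  0.3497] [[0.9911, -0.1326, 0.0104], [-0.1325, -0.9912, -0.0056], [0.011, 0.0042, -0.9999]] yaw -7.615196231679932 0.02761225732767019
to go (tool axes) [-0.0022 -0.0008  0.2037]
-0.272 2600 0.1418 ((0.5129002332687378, -0.34210214018821716), (0.01260649599134922, 0.19899925589561462), 82.51497650146484)
-0.227 2556 0.1618 ((0.5305063724517822, -0.29898446798324585), (0.012324628420174122, 0.17563791573047638), 82.50360107421875)
-0.182 2852 0.1618 ((0.5238875150680542, -0.25393593311309814), (0.011830822564661503, 0.19922594726085663), 82.1119613647461)
-0.137 2588 0.1616 ((0.540442705154419, -0.20975835621356964), (0.012268265709280968, 0.1783187836408615), 82.507568359375)
wrist knob 338 [[0.5036, -0.0284, 0.1496], [0.5133, -0.0232, 0.1563], [0.5207, -0.015, 0.1606]]
 tally top 2126 ((0.5665156841278076, -0.010557685047388077), (0.05350528284907341, 0.07765766233205795), 73.81834411621094)
 cheese 2257 ((0.44106772541999817, 0.04485116899013519), 0.03512471914291382)
 cheese 3142 ((0.700748085975647, -0.023303592577576637), 0.037679724395275116)
scene knob 69 [[0.5087, -0.0266, 0.1459], [0.5182, -0.019, 0.1555], [0.5234, -0.0104, 0.1595]]
 tally top 654 ((0.5773834586143494, 0.0036888420581817627), (0.08363061398267746, 0.07148410379886627), 73.34059143066406)
 cheese 522 ((0.44195356965065, 0.04685400798916817), 0.035409022122621536)
 cheese 1355 ((0.713974118232727, -0.013870817609131336), 0.04243984818458557)
```

View pics/c5.png

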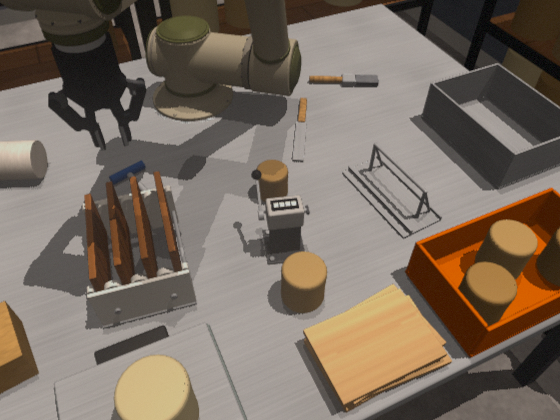

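The board stands in the slot with its top at the same height as its neighbours, about 1 mm off centre. The stand is empty, and the lever ball is at (257,174) at rest. Next I'll go above the ball with the fingers shut.

send_rows(deltas=[[[-0.008,-0.035,0,0,0,0,-1],[-0.01,-0.045,0.005,0,0,0,-1],[-0.01,-0.05,0.01,0,0,0,-1],[-0.01,-0.05,0.015,0,0,0,-1],[-0.01,-0.04,0.015,0,0,0,-1],[0,-0.01,0.005,0,0,0,-1],[0,0,0,0,0,0,-1],[0,0,0,0,0,0,-1]]])

```text
time_s: 15.35
position: [0.5065, -0.0194, 0.2949]
tool_rot: [[0.991, -0.134, 0.003], [-0.134, -0.991, -0.0], [0.003, -0.0, -1.0]]
ft_force: [-0.1, 0.6, -0.1]
grip_width: -0.0
gripper_force: 0.0
```

Run:
```python
from h import *
s=telemetry.observe();R=np.array(s['tool_rot']);o=np.array(s['position']);print(o.round(4),R.round(4).tolist(),np.abs(s['qvel']).max())
d=grab('wrist');cv2.imwrite('pics/w6.png',d['image'][...,::-1]);p=cloud(d);hsv=cv2.cvtColor(d['image'],cv2.COLOR_RGB2HSV)
m=(p[...,2]>.135)&(p[...,2]<.165)&(abs(p[...,0]-.513)<.025)&(abs(p[...,1]+.0185)<.03);t=p[m]
print('knob',len(t),np.percentile(t,[2,50,98],axis=0).round(4).tolist())
A=np.c_[2*t,np.ones(len(t))];x=np.linalg.lstsq(A,(t**2).sum(1),rcond=None)[0];print('sphere',x[:3].round(4),np.sqrt(x[3]+x[:3]@x[:3]))
m=(p[...,2]>.127)&(p[...,2]<.136)&(abs(p[...,0]-.58)<.07)&(abs(p[...,1])<.07);print('housing',cv2.minAreaRect(p[m][:,:2].astype(np.float32)))
```

```text
[ 0.5065 -0.0194  0.2949] [[0.991, -0.1339, 0.0033], [-0.1339, -0.991, -0.0004], [0.0034, -0.0, -1.0]] 0.3088608096616684
knob 675 [[0.504, -0.0275, 0.1382], [0.5157, -0.0206, 0.1562], [0.5364, -0.0103, 0.1609]]
sphere [ 0.5161 -0.0199  0.1444] 0.014977647311327781
housing ((0.5746349096298218, 0.003141608089208603), (0.08242407441139221, 0.06698582321405411), 73.24508666992188)
```

View pics/w6.png

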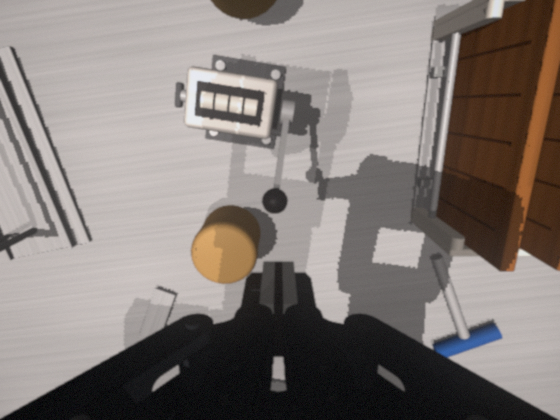

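The ball is at px (275,201) and the lever pivot at (287,110). The cheese (225,245) stays well below the fingertips throughout. I'll push the ball slightly outboard of its centre so it can slide along its arc.

send_rows(deltas=[[[-0.0035,-0.0025,0.03,0,0,0,-1],[0,0,0.04,0,0,0,-1],[0,0,0.025,0,0,0,-1],[0,0,0.01,0,0,0,-1],[0,0,0.01,0,0,0,-1],[0,0,0.01,0,0,0,-1],[0,0,0.01,0,0,0,-1],[0,0,0,0,0,0,-1]]])

```text
time_s: 16.4
position: [0.5036, -0.0154, 0.1595]
tool_rot: [[0.991, -0.133, 0.003], [-0.133, -0.991, -0.0], [0.003, -0.0, -1.0]]
ft_force: [-0.9, 0.4, 4.2]
grip_width: -0.0002
gripper_force: 1.7
```

Contact, about 4 N. I'll push on down to the stop.

send_rows(deltas=[[[0,0,0.01,0,0,0,-1],[0,0,0.01,0,0,0,-1],[0,0,0.008,0,0,0,-1],[0,0,0.004,0,0,0,-1],[0,0,0.002,0,0,0,-1],[0,0,0,0,0,0,-1]]])

```text
time_s: 17.15
position: [0.5036, -0.0154, 0.1258]
tool_rot: [[0.991, -0.133, 0.003], [-0.133, -0.991, -0.0], [0.003, -0.0, -1.0]]
ft_force: [-3.1, 0.3, 5.3]
grip_width: -0.0001
gripper_force: 2.4
```

send_rows(deltas=[[[0,0,0.0015,0,0,0,-1],[0,0,0.001,0,0,0,-1],[0,0,0.001,0,0,0,-1],[0,0,0,0,0,0,-1]]])

```text
time_s: 17.65
position: [0.5039, -0.0154, 0.1232]
tool_rot: [[0.991, -0.133, 0.005], [-0.133, -0.991, -0.001], [0.005, -0.0, -1.0]]
ft_force: [-4.4, 0.7, 11.2]
grip_width: 0.0001
gripper_force: 5.8
```

send_rows(deltas=[[[0,0,0.001,0,0,0,-1],[0,0,0,0,0,0,-1]]])

```text
time_s: 17.9
position: [0.5039, -0.0154, 0.1228]
tool_rot: [[0.991, -0.133, 0.005], [-0.133, -0.991, -0.001], [0.005, 0.0, -1.0]]
ft_force: [-6.3, 2.5, 17.6]
grip_width: 0.0002
gripper_force: 8.6
```

Run:
```python
from h import *
d=grab('side');cv2.imwrite('pics/s7.png',cv2.resize(d['image'][150:310,200:360][...,::-1],(600,600)))
```

```text
(no output)
```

View pics/s7.png

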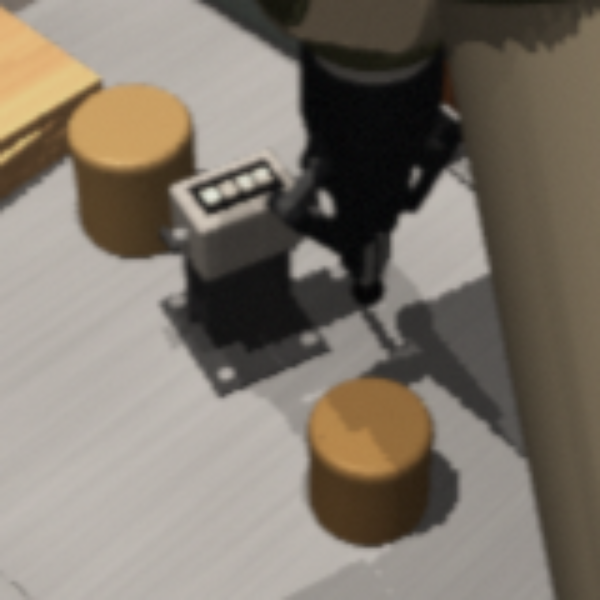

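The ball is pressed under the fingertips (crop px 370,290), the force is rising steeply at the stop, and both cheeses are standing. I'll retreat straight up.

send_rows(deltas=[[[0,0,-0.012,0,0,0,-1],[0,0,-0.015,0,0,0,-1],[0,0,-0.02,0,0,0,-1],[0,0,-0.03,0,0,0,-1],[0,0,-0.04,0,0,0,-1],[0,0,-0.04,0,0,0,-1],[0,0,-0.02,0,0,0,-1],[0,0,0,0,0,0,-1],[0,0,0,0,0,0,-1],[0,0,0,0,0,0,-1]]])

```text
time_s: 19.2
position: [0.5029, -0.0153, 0.2972]
tool_rot: [[0.991, -0.133, 0.001], [-0.133, -0.991, 0.0], [0.001, -0.001, -1.0]]
ft_force: [-0.2, 0.6, -0.2]
grip_width: -0.0002
gripper_force: 0.0
```

Run:
```python
from h import *
d=grab('wrist');cv2.imwrite('pics/w8.png',d['image'][...,::-1]);p=cloud(d)
m=(p[...,2]>.14)&(p[...,2]<.165)&(abs(p[...,0]-.513)<.025)&(abs(p[...,1]+.0185)<.03);t=p[m];print(len(t),np.percentile(t,[2,50,98],axis=0).round(4).tolist())
```

```text
638 [[0.5037, -0.0272, 0.1413], [0.5151, -0.0202, 0.1566], [0.5326, -0.0098, 0.1607]]
```

View pics/w8.png

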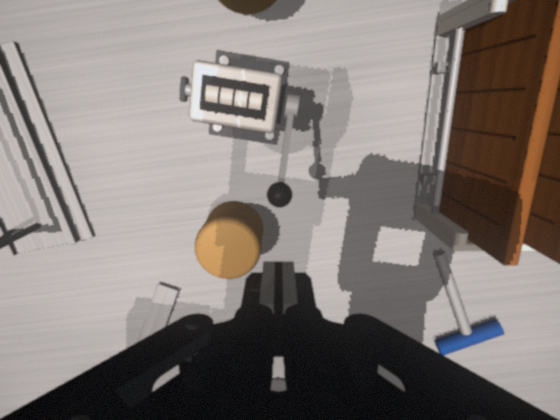

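The lever is back at rest (ball at (280,194), same height as before) and the number wheels have moved. The arm is clear of everything, so I'm handing in.

```bash
python3 -c "
from rig import env
print(env.close_job())"
```

```text
the job is handed in; nothing more can be done
None
```

The job is handed in with no verdict returned: the board was lowered fully home in the empty slot and let go, the tally lever was pushed to its stop and sprang back, and I saw no sign of the other boards or cheeses being disturbed.

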